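Set the winder's tension sleeve and hold its cover ready for the screws

TASK

First turn the thread winder's black tension sleeve so that its white line points to 4 (the row of four dots) and let go of it. Then take the aluminium cover by its pull and hold it level about 15 mm above the service opening of the winder, its three holes lined up over the three threaded holes and the blue dots at the same end, so that I can start the screws. Never set it down on the winder, finish still holding it there, and leave the jar, spool, tape measure and scissors where they are.

Things in the scene. Friction and masses are not known exactly. Their poses are not given: they have to be found in the camera images.
- winder: Thread winder: fixed white housing 170 x 280 x 55 mm (x, y, z). Origin: centre of its underside, z up. The flat deck at 55 mm carries the tension sleeve (at y -82 mm) and a 52 x 80 mm service opening with gears (centre y +55 mm) amid three threaded holes. A spindle with a red bobbin sticks 60 mm out of the +y end, below the deck. The cover fits centred over the opening, its x along the winder's +y.
- thread0 (a point): Threaded hole 0 (6 mm bore, dark with a steel ring), at deck height, winder frame x +30, y +105 mm; belongs under hole0 of the cover.
- thread1 (a point): Threaded hole 1, at deck height, winder frame x -30, y +105 mm; belongs under hole1.
- thread2 (a point): Threaded hole 2, the single one beside the blue dot on the deck, winder frame x 0, y +5 mm; belongs under hole2.
- dial_grip (a point): Point on the upright axis of the tension sleeve, 24 mm above the deck. The sleeve is a black ribbed cylinder, 40 mm diameter, its top 36 mm above the deck; nothing stands within 100 mm of it above the deck. It is gripped across its diameter from above, at any yaw. A white line on its top and side points at the scale on the deck.
- dial (a joint): Angle of the tension sleeve (rad), growing as it is turned clockwise seen from above. Five detents, numbered by rows of 1 to 5 dots: 1 at 0.0, 2 at 0.4, 3 at 0.8, 4 at 1.2, 5 at 1.6; stops at -0.08 and 1.68. Passing a detent takes about 0.06 N m and the sleeve clicks into the nearest detent when let go. It starts at or between 1 and 3. In the winder frame the white line points (0.8 - value) rad counter-clockwise from +x.
- cover: Loose aluminium cover plate 120 x 84 x 5 mm (its x, y, z), about 0.15 to 0.3 kg, lying flat on the table. Origin at the centre of its underside. Above it stands a black bar pull along its x axis: bar 70 mm long, 14 mm wide, 14 mm tall, its top 45 mm above the origin, on two 10 mm posts at x +-28 mm. Three 10 mm through holes; a blue dot beside the single hole at the -x end.
- cover_pull (a point): Centre of the bar of the cover's pull, 38 mm above the plate's underside; the bar runs along the cover's x axis and is gripped across its 14 mm width (cover y).
- hole0 (a point): Hole 0 of the cover, at the underside: cover frame x +50, y -30 mm.
- hole1 (a point): Hole 1 of the cover, at the underside: cover frame x +50, y +30 mm.
- hole2 (a point): Hole 2 of the cover, the single one, at the underside: cover frame x -50, y 0 mm.
- button_jar: Bystander: jar with a red cap, 54 mm diameter, 65 mm tall; origin at the centre of its underside.
- thread_spool: Bystander: blue spool, 52 mm diameter, 60 mm tall; origin at the centre of its underside.
- tape_measure: Bystander: round yellow tape measure, 56 mm diameter, 22 mm tall; origin at the centre of its underside.
- scissors: Bystander: scissors with blue handles lying flat, about 175 x 75 x 10 mm; origin near the pivot, on the table, blades to its +x.
There are look-alikes about, which are no part of the job. There is more than one size of the cover; the one meant has the size given above.

How it is judged (in metres and radians):
On the way, in this order (a step that is already met when the one before it is completed fails the run):
1. the sleeve is set to 4 and let go, the cover still lying on the table (value of joint dial between 1.08 and 1.32 rad and height (world z) of cover below 0.01 m and contact force between the fingers and winder below 0.1 N), for 0.2 s.
2. the cover is lifted clear of the table (height (world z) of cover above 0.03 m), for 0.1 s.
3. the cover hovers over the opening with its holes aligned (angle between cover's own z axis and vertical below 0.1 rad and horizontal distance between hole0 and thread0 below 0.0045 m and z of hole0 in the frame of winder between 0.06 and 0.082 m and horizontal distance between hole1 and thread1 below 0.0045 m and z of hole1 in the frame of winder between 0.06 and 0.082 m and horizontal distance between hole2 and thread2 below 0.0045 m and z of hole2 in the frame of winder between 0.06 and 0.082 m and contact force between cover and winder below 0.1 N and contact force between cover and the fingers above 0.5 N and linear speed of cover below 0.02 m/s), for 0.5 s.
At the end, for the whole second after the job is handed in: Sleeve at 4 (1.08 to 1.32 rad). Cover held in the fingers, not touching the winder, tilt under 0.1 rad, under 20 mm/s; its underside at each hole 5 to 27 mm above the deck, each hole centre within 4.5 mm horizontally of its own threaded hole (0 over 0, 1 over 1, 2 over 2) (all of step 3 and value of joint dial between 1.08 and 1.32 rad); the arm keeps its last pose, push and grip.
It fails at once if the cover is set or pushed on the winder (over 2 N) (contact force between cover and winder above 2 N).
It fails at once if the button jar is shifted more than 20 mm (distance of button_jar from where it was at the start of the episode above 0.02 m).
It fails at once if the thread spool is shifted more than 20 mm (distance of thread_spool from where it was at the start of the episode above 0.02 m).
It fails at once if the tape measure is shifted more than 20 mm (distance of tape_measure from where it was at the start of the episode above 0.02 m).
It fails at once if the scissors is shifted more than 20 mm (distance of scissors from where it was at the start of the episode above 0.02 m).
It also fails if it takes over 58 s, if anything falls off the work surface, if the arm or the gripper's body presses on something with over 40 N, if the wrist force passes 120 N, or if a joint passes its speed limit or range.

ROBOT

A 7-joint arm with a two-finger parallel gripper is mounted at the origin on the work surface. World frame = base frame: x ahead of the robot, y to its left, z up, the work surface at z = 0. Lengths are in mm, angles in rad, forces in N, time in s.
With the tool pointing down it reaches from about 425 to 950 mm from the base axis. Payload 4.7 kg.
Tool frame: the origin (TCP) lies at the very end of the fingers, on their centre line; the grasp point (between the pads) lies 19 mm behind it; z points along the fingers, y is the direction in which the jaws open and shut (so a half turn about z gives the same grasp; the last joint's range is limited). The gripper opens to 87 mm and grips with 3 to 60 N. Pads are 19 mm wide; open, the fingers measure 117 mm over their backs; the gripper's body (75 mm by 190 mm) begins 51 mm behind the grasp point.
Start: joints at [1.279, 0.469, -0.049, 1.532, 0.024, 1.141, -0.082], TCP at [175.402, -651.831, 222.573] pointing down, gripper open.
Joint ranges: [-2.59, 2.59], [-0.33, 1.99], [-1.39, 1.29], [0.1, 2.45], [-1.04, 4.18], [0.21, 1.99], [-2.66, 2.66]. Speed limits (rad/s): [2.57, 2.57, 3.14, 3.14, 3.14, 3.14, 3.14].

INTERFACE

Orientations are given as a unit quaternion [w, x, y, z].
In Python, from bench import telemetry, cams, workorder gives the robot as it stands.
- The arm moves only by the shell command python3 -m jog 'ROWS' [OPENING]. ROWS is JSON, a list of rows, each an object with "travel": the shift along the tool's x, y, z in cm, a list of three; "roll": the turn about the tool's z in degrees. In form: [{"travel": [tx, ty, tz], "roll": roll}, ...]. A call has 1 to 10 rows; each row shifts and turns the commanded pose from where the row before left it, along the tool's axes as they then stand; what a row does not reach is not made up. A row lasts 1/10 s, in which the tool goes at most 50 mm and 8.59 degrees, less where a joint would pass 70% of its speed; a pose out of reach is approached as far as the arm can. A call is refused whole if a number of a shift passes 5 or a number of a turn 8.59, either way. A call with a gripper value outside its range is refused whole. OPENING is the opening, from 0 (shut) to 1 (fully open), set as the call begins (- or left out, the last holds). The fingers move at their own pace and stop on an object; the grip force is fixed at half the most. Time passes only in rows, so rows that do not move let the fingers close. It gives the time, the measured TCP pose, the force and the opening at its end, in the units of the state.
- telemetry.get_state(): the state, without advancing time (a new reading comes with each control period).
- cams.camera(name): name is "side" or "top"; returns a dict with "pixels" (420x560x3 uint8, red, green, blue), "z_map" (420x560 float32, mm along the optical axis (not along the pixel's ray), 0 where there is no reading), "fov_y" (degrees; the focal length in pixels is half the picture's height over the tangent of half this angle, whatever the lens; pixels are square), "cx", "cy" (the principal point, pixels), "dist" ([k1, k2, p1, p2, k3] as OpenCV has them; the pictures are not rectified), "eye" and "rotation" of the camera in the world. Camera axes: x right, y down, z forward; pixel columns grow to the right and rows downward; lengths in mm; the calibration is good to about 2 mm. A picture is of the moment at which its call begins.
- workorder.finish_job(): hands the job in, once; it reports no verdict.
The state is a dict: "time_s": time; "joint_positions": joint angles; "dq": joint speeds; "tau": joint torques, N m; "tool_pos": TCP position; "eef_rot": TCP orientation; "force": force on the tool from outside, world axes, zero at the start; "moment": the same for the moment, N m; "opening": finger opening in mm.
Only numpy, scipy, OpenCV 4.12 (cv2) and the standard library are available. Lean on these libraries where they do the work, as an engineer would, in place of code of your own. Each camera call takes 0.05 s, during which the arm holds its last target. There are 200 camera calls.

## Working session

There is one attempt and no reset: what is moved stays moved. The work goes in short steps, Python scripts to look and compute and a shell command to move; the robot and the scene stay as the last step left them, time stands still between calls to the robot, and variables do not carry over. Pictures are saved under pics/ and viewed, about 8 in all and at most 12, crops included, and the job is handed in when it is done.

```bash
ls; mkdir -p pics; cat > h.py <<'E'
import numpy as np, cv2
from bench import telemetry, cams
from scipy.spatial.transform import Rotation as R
def cam(n):
    c=cams.camera(n); np.savez(f'{n}.npz',**{k:np.array(v) for k,v in c.items()}); return c
def load(n): return dict(np.load(f'{n}.npz'))
def K(c):
    h=c['pixels'].shape[0]; f=h/2/np.tan(np.radians(float(c['fov_y']))/2)
    return np.array([[f,0,float(c['cx'])],[0,f,float(c['cy'])],[0,0,1]])
def rot(c):
    r=np.array(c['rotation'],float)
    return r if r.shape==(3,3) else R.from_quat(r,scalar_first=True).as_matrix()
def rays(c,uv):
    p=cv2.undistortPoints(np.array(uv,float).reshape(-1,1,2),K(c),np.array(c['dist'],float)).reshape(-1,2)
    return np.c_[p,np.ones(len(p))]
def plane(c,uv,z):
    d=rays(c,uv)@rot(c).T; e=np.array(c['eye'],float)
    return e+d*((z-e[2])/d[:,2])[:,None]
def depth(c,uv):
    uv=np.array(uv).reshape(-1,2); zz=np.array([c['z_map'][int(round(v)),int(round(u))] for u,v in uv])
    return np.array(c['eye'],float)+(rays(c,uv)*zz[:,None])@rot(c).T
def proj(c,P):
    q=(np.array(P,float).reshape(-1,3)-c['eye'])@rot(c)
    return cv2.projectPoints(q,np.zeros(3),np.zeros(3),K(c),np.array(c['dist'],float))[0].reshape(-1,2)
def save(name,c,box=None,s=1):
    im=c['pixels'][:,:,::-1]
    if box: im=im[box[1]:box[3],box[0]:box[2]]
    cv2.imwrite('pics/'+name,cv2.resize(im,None,fx=s,fy=s,interpolation=cv2.INTER_CUBIC))
E
python3 - <<'E'
from h import *
for n in('top','side'):
    c=cam(n); save(n+'1.png',c,s=1.4)
    print(n,c['eye'],rot(c).round(3).tolist(),c['fov_y'],c['dist'])
print(telemetry.get_state())
E
```

```text
pics
top [ 396.96760403  -92.4145563  1348.22284448] [[-0.008, -0.992, 0.124], [-1.0, 0.007, -0.004], [0.003, -0.124, -0.992]] 46.15479686969405 [0.01570855 0.         0.         0.         0.        ]
side [170.953821   385.84962898 685.90156137] [[-0.794, -0.414, 0.445], [-0.607, 0.547, -0.576], [-0.005, -0.728, -0.686]] 55.60550855285031 [-0.0607112  0.         0.         0.         0.       ]
{'time_s': 0.1, 'joint_positions': array([ 1.27910063,  0.46938339, -0.04858156,  1.53352718,  0.0241259 ,
        1.14099842, -0.0822975 ]), 'dq': array([ 0.0003387 , -0.00172653, -0.00078984, -0.00229347,  0.00032199,
       -0.00059155,  0.00100233]), 'tau': array([ 5.60690823e-04, -5.09170532e+01, -8.13429127e-02, -2.36828506e+01,
       -6.14611432e-02,  3.44462867e-02,  4.62407593e-05]), 'tool_pos': array([ 175.21755277, -651.32805365,  221.60911764]), 'eef_rot': array([-8.50668605e-04,  9.91377423e-01,  1.31034564e-01, -1.56744074e-04]), 'force': array([-0.27361427,  0.14659949,  0.22281686]), 'moment': array([-0.02625517,  0.02890932,  0.01923311]), 'opening': 87.25957624911796}
```

View pics/top1.png

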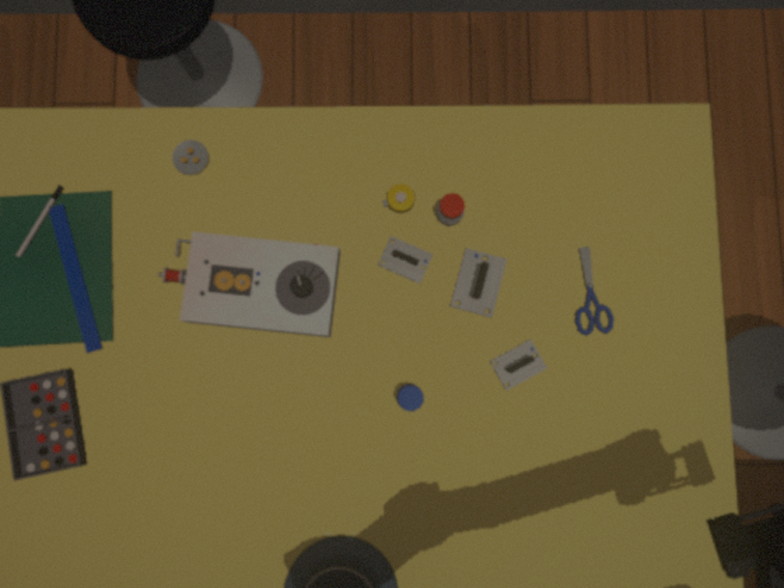

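View pics/side1.png

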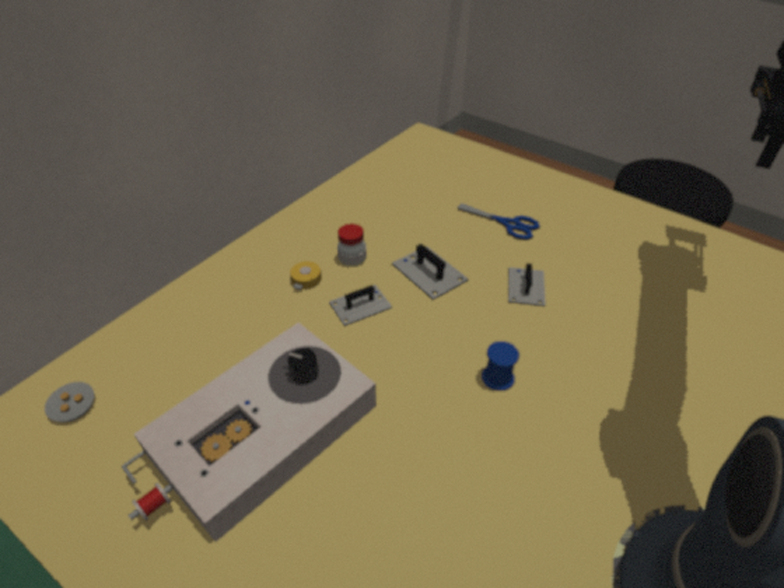

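Candidates for the cover (top view, 1.4x picture): plates at (405,259), (480,283) and (518,364). The one at (480,283) looks largest. The winder is at (262,284) with its sleeve at (302,287). Next I'll take a close crop and measure sizes.

```bash
python3 - <<'E'
from h import *
c=load('top'); save('crop1.png',c,(112,160,392,282),2.85)
im=c['pixels']; hsv=cv2.cvtColor(im,cv2.COLOR_RGB2HSV)
m=((hsv[...,1]<75)&(hsv[...,2]>90)).astype(np.uint8)
n,l,s,ce=cv2.connectedComponentsWithStats(m)
for i in range(1,n):
    if s[i,4]>150 and 150<ce[i,1]<300 and 100<ce[i,0]<400:
        cnt=cv2.findContours((l==i).astype(np.uint8),0,2)[0][0]
        box=cv2.boxPoints(cv2.minAreaRect(cnt))
        z=55 if s[i,4]>3000 else 5
        P=plane(c,box,z)[:,:2]; e=np.linalg.norm(np.roll(P,-1,0)-P,axis=1)
        print(ce[i].round(1),s[i,4],box.round(1).tolist(),P.mean(0).round(1),e.round(1), np.degrees(np.arctan2(*(P[1]-P[0])[::-1])).round(1), 'z',depth(c,[ce[i]]).round(0))
E
```

```text
[180.7 202.2] 5132 [[120.5, 228.3000030517578], [127.0999984741211, 164.0], [241.89999389648438, 175.89999389648438], [235.1999969482422, 240.3000030517578]] [578.4 158.9] [172.5 307.8 172.2 302.8] -4.1 z [[577. 160.  58.]]
[289.2 185.5] 605 [[269.6000061035156, 188.89999389648438], [278.6000061035156, 168.1999969482422], [308.70001220703125, 181.39999389648438], [299.70001220703125, 202.0]] [ 630.1 -128.4] [63.2 91.1 63.  90.7] -23.7 z [[ 625. -128.   30.]]
[341.5 202. ] 1040 [[321.29998779296875, 218.60000610351562], [332.0, 176.8000030517578], [361.70001220703125, 184.5], [350.8999938964844, 226.3000030517578]] [ 583.5 -272. ] [120.5  84.3 120.3  83.4] -15.4 z [[ 576. -266.   47.]]
[369.8 260.3] 634 [[349.5, 257.6000061035156], [378.70001220703125, 241.60000610351562], [390.20001220703125, 262.70001220703125], [361.0, 278.6000061035156]] [ 422.4 -345.1] [91.2 64.3 90.7 64.1] -62.1 z [[ 421. -340.   33.]]
```

View pics/crop1.png

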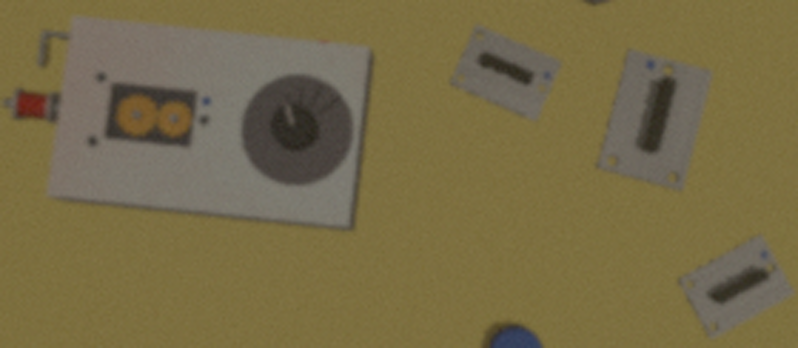

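The middle plate at original pixel (341,202) measures 120 x 84 mm, so it is the cover meant. The other two measure 91 x 63 mm. Its blue dot is at the world +x end. The winder's bobbin points to world +y. The sleeve's white line points about to 2. Next I'll measure holes, sleeve and line more finely.

```bash
cat >> h.py <<'E'
def blob(c,uv,r,dark=True):
    g=cv2.cvtColor(c['pixels'],cv2.COLOR_RGB2GRAY).astype(float); g=g if dark else -g
    u0,v0=map(int,np.round(uv)); w=g[v0-r:v0+r+1,u0-r:u0+r+1]
    w=np.clip(np.median(w)-8-w,0,None); yy,xx=np.mgrid[-r:r+1,-r:r+1]
    return [u0+(w*xx).sum()/w.sum(), v0+(w*yy).sum()/w.sum()]
TH=np.array([[30,105],[-30,105],[0,5.]]); HO=np.array([[50,-30],[50,30],[-50,0.]])
def fit(A,B):  # B = R A + t
    a,b=A-A.mean(0),B-B.mean(0); th=np.arctan2((a[:,0]*b[:,1]-a[:,1]*b[:,0]).sum(),(a*b).sum())
    r=np.array([[np.cos(th),-np.sin(th)],[np.sin(th),np.cos(th)]]); t=B.mean(0)-r@A.mean(0)
    return t,th,r,np.abs(B-(A@r.T+t)).max()
E
python3 - <<'E'
from h import *
c=load('top'); s=load('side')
t0=[(112+x/2.85,160+y/2.85) for x,y in((101,77),(92,140),(204,119))]
pt=[blob(c,p,3) for p in t0]; W=plane(c,pt,55)[:,:2]; t,th,r,e=fit(TH,W)
print('top',W.round(1).tolist(),t.round(1),np.degrees(th).round(2),e.round(1))
s0=[(x/1.4,y/1.4) for x,y in((179,442.5),(205,473),(255,410))]
ps=[blob(s,p,3) for p in s0]; W=plane(s,ps,55)[:,:2]; t2,th2,r2,e2=fit(TH,W)
print('side',W.round(1).tolist(),t2.round(1),np.degrees(th2).round(2),e2.round(1),ps)
D=r@[0,-82]+t; print('dial',D.round(1),(r2@[0,-82]+t2).round(1), proj(c,[[*D,91],[*D,55]]).round(1),proj(s,[[*D,91]]).round(1))
# line
for cc,n in((c,'t'),(s,'s')):
    q=proj(cc,[[*D,91]])[0]; im=cc['pixels']; u,v=map(int,q)
    big=im[v-12:v+13,u-14:u+15].astype(int); mn=big.min(2)
    R_=np.array([[i,j] for j in range(v-14,v+15) for i in range(u-16,u+17)])
    P=plane(cc,R_,91)[:,:2]-D; rr=np.hypot(*P.T); g=im[R_[:,1],R_[:,0]].min(1).astype(float)
    k=(rr<17); w=np.clip(g[k]-g[k].mean()-15,0,None); m=(P[k]*w[:,None]).sum(0)/w.sum()
    a=np.arctan2(m[1],m[0]); print(n,'line',np.degrees(a).round(1),'val',(0.8-(a-th)).round(2),m.round(1))
# cover holes (yellow through plate)
h0=[(112+x/2.85,160+y/2.85) for x,y in((612,161),(673,178),(668,70))]
for z,l in((2,'c'),):
    P=plane(c,h0,z)[:,:2]
    for perm in((0,1,2),(1,0,2)):
        f=fit(HO,P[list(perm)]); print('cover',perm,f[0].round(1),np.degrees(f[1]).round(1),f[3].round(1))
# pull height points from depth
g=c['z_map']; uu=np.array([[i,j] for j in range(170,232) for i in range(315,368)])
P=depth(c,uu); k=(P[:,2]>38)&(P[:,2]<55); Q=P[k]; print('bar',k.sum(),Q.mean(0).round(1)); 
v=np.linalg.svd(Q[:,:2]-Q[:,:2].mean(0))[2][0]; print(np.degrees(np.arctan2(v[1],v[0])).round(1), (np.ptp((Q[:,:2]-Q[:,:2].mean(0))@v)).round(1))
E
```

```text
top [[619.6, 250.0], [559.9, 256.5], [578.9, 153.9]] [578.3 148.9] -6.22 0.1
side [[621.4, 250.3], [561.6, 257.2], [580.1, 154.2]] [579.5 149.4] -6.54 0.2 [[np.float64(127.11067961165048), np.float64(316.0854368932039)], [np.float64(145.34888059701493), np.float64(337.4794776119403)], [np.float64(181.74159292035398), np.float64(292.63539823008847)]]
dial [569.5  67.4] [570.2  67.9] [[214.1 203.1]
 [215.8 205. ]] [[215.4 254.9]]
t line 16.9 val 0.4 [9.2 2.8]
s line 15.4 val 0.42 [9.1 2.5]
cover (0, 1, 2) [ 582.4 -273.6] 164.3 0.6
cover (1, 0, 2) [ 582.4 -273.5] 164.7 58.3
bar 141 [ 583.6 -271.8   45.8]
164.2 70.2
```

Winder yaw is about -6.3°, the sleeve axis is at (570, 67.6) and its value is 0.40 (detent 2), so it needs about +46° clockwise. The cover is at about (583,-272.5) with yaw 164.4°. Both views agree within 2 mm.

```bash
cat >> h.py <<'E'
def need(x,y,z,yaw=None):
    s=telemetry.get_state(); M=R.from_quat(s['eef_rot'],scalar_first=True).as_matrix()
    psi=np.degrees(np.arctan2(M[1,0],M[0,0])); d=M.T@(np.array([x,y,z])-s['tool_pos'])
    print('t',s['time_s'],'tcp',s['tool_pos'].round(1),'yaw',psi.round(2),'zdown',M[2,2].round(4),'q7',s['joint_positions'][6].round(2),'F',s['force'].round(1),'open',round(s['opening'],1))
    print('travel cm',(d/10).round(2),'roll',None if yaw is None else round(-((yaw-psi+180)%360-180),1))
E
python3 -c "
from h import *
need(570,67.6,170,100)"
```

```text
t 0.1 tcp [ 175.2 -651.3  221.6] yaw 15.06 zdown -1.0 q7 -0.08 F [-0.3  0.1  0.2] open 87.3
travel cm [ 56.8  -59.16   5.26] roll -84.9
```

```bash
python3 -m jog '[{"travel":[2.84,-2.96,0],"roll":0},{"travel":[2.84,-2.96,0],"roll":0},{"travel":[2.84,-2.96,0],"roll":0},{"travel":[2.84,-2.96,0],"roll":0},{"travel":[2.84,-2.96,0],"roll":0},{"travel":[2.84,-2.96,0],"roll":0},{"travel":[2.84,-2.96,0],"roll":0},{"travel":[2.84,-2.96,0],"roll":0},{"travel":[2.84,-2.96,0],"roll":0},{"travel":[2.84,-2.96,0],"roll":0}]' 1
python3 -m jog '[{"travel":[2.84,-2.96,0],"roll":0},{"travel":[2.84,-2.96,0],"roll":0},{"travel":[2.84,-2.96,0],"roll":0},{"travel":[2.84,-2.96,0],"roll":0},{"travel":[2.84,-2.96,0],"roll":0},{"travel":[2.84,-2.96,0],"roll":0},{"travel":[2.84,-2.96,0],"roll":0},{"travel":[2.84,-2.96,0],"roll":0},{"travel":[2.84,-2.96,0],"roll":0},{"travel":[2.84,-2.96,0],"roll":0}]'
python3 -m jog '[{"travel":[0,0,0],"roll":-8.5},{"travel":[0,0,0],"roll":-8.5},{"travel":[0,0,0],"roll":-8.5},{"travel":[0,0,0],"roll":-8.5},{"travel":[0,0,0],"roll":-8.5},{"travel":[0,0,0],"roll":-8.5},{"travel":[0,0,0],"roll":-8.5},{"travel":[0,0,0],"roll":-8.5},{"travel":[0,0,0],"roll":-8.5},{"travel":[0,0,0],"roll":-8.5}]'
python3 -c "
from h import *
need(570,67.6,62,100)"
```

```text
time_s: 1.1
tool_pos: [373.0, -290.5, 222.4]
eef_rot: [-0.0, 0.991, 0.131, -0.0]
force: [0.5, -0.4, 0.0]
opening: 87.6
time_s: 2.1
tool_pos: [570.4, 68.7, 222.1]
eef_rot: [0.0, 0.991, 0.131, -0.0]
force: [0.2, 0.5, 0.2]
opening: 87.0
time_s: 3.1
tool_pos: [569.8, 67.2, 222.1]
eef_rot: [-0.0, 0.64, 0.768, -0.0]
force: [-0.4, 0.1, -0.8]
opening: 86.8
t 3.1 tcp [569.8  67.2 222.1] yaw 100.4 zdown -1.0 q7 -0.31 F [-0.4  0.1 -0.8] open 86.8
travel cm [ 0.04  0.05 16.01] roll 0.4
```

```bash
python3 -m jog '[{"travel":[0,0,3],"roll":0},{"travel":[0,0,3],"roll":0},{"travel":[0,0,3],"roll":0},{"travel":[0,0,3],"roll":0},{"travel":[0,0,2],"roll":0},{"travel":[0,0,1.0],"roll":0},{"travel":[0,0,1],"roll":0},{"travel":[0,0,0],"roll":0}]'
python3 -m jog '[{"travel":[0,0,0],"roll":0},{"travel":[0,0,0],"roll":0},{"travel":[0,0,0],"roll":0},{"travel":[0,0,0],"roll":0},{"travel":[0,0,0],"roll":0},{"travel":[0,0,0],"roll":0},{"travel":[0,0,0],"roll":0},{"travel":[0,0,0],"roll":0}]' 0
python3 -c "
from h import *
need(570,67.6,62,54)"
```

```text
time_s: 3.9
tool_pos: [569.7, 67.3, 61.8]
eef_rot: [-0.0, 0.642, 0.766, -0.001]
force: [-0.5, 0.2, 0.4]
opening: 87.4
time_s: 4.7
tool_pos: [570.0, 67.3, 62.6]
eef_rot: [0.0, 0.642, 0.766, -0.0]
force: [-0.8, -0.7, 0.4]
opening: 39.4
t 4.7 tcp [570.   67.3  62.6] yaw 100.06 zdown -1.0 q7 -0.46 F [-0.8 -0.7  0.4] open 39.4
travel cm [0.03 0.   0.06] roll 46.1
```

```bash
python3 -m jog '[{"travel":[0,0,0],"roll":5.8},{"travel":[0,0,0],"roll":5.8},{"travel":[0,0,0],"roll":5.8},{"travel":[0,0,0],"roll":5.8},{"travel":[0,0,0],"roll":5.8},{"travel":[0,0,0],"roll":5.8},{"travel":[0,0,0],"roll":5.8},{"travel":[0,0,0],"roll":5.8},{"travel":[0,0,0],"roll":0},{"travel":[0,0,0],"roll":0}]'
python3 -c "
from h import *
need(570,67.6,62,54);print(telemetry.get_state()['moment'])"
python3 -m jog '[{"travel":[0,0,0],"roll":0},{"travel":[0,0,0],"roll":0},{"travel":[0,0,0],"roll":0},{"travel":[0,0,0],"roll":0},{"travel":[0,0,0],"roll":0}]' 1
python3 -m jog '[{"travel":[0,0,-2],"roll":0},{"travel":[0,0,-3],"roll":0},{"travel":[0,0,-4],"roll":0},{"travel":[0,0,-4],"roll":0},{"travel":[0,0,-3],"roll":0},{"travel":[0,0,0],"roll":0}]'
python3 -c "
from h import *
need(583,-272.3,170,164.4)"
```

```text
time_s: 5.7
tool_pos: [568.9, 67.6, 62.6]
eef_rot: [-0.0, 0.892, 0.452, -0.001]
force: [-4.6, 0.5, 5.4]
opening: 39.4
t 5.7 tcp [568.9  67.6  62.6] yaw 53.8 zdown -1.0 q7 -1.14 F [-4.6  0.5  5.4] open 39.4
travel cm [0.07 0.08 0.06] roll -0.2
[-0.01839621  1.10046787  0.02215697]
time_s: 6.2
tool_pos: [570.5, 67.3, 62.5]
eef_rot: [0.0, 0.892, 0.451, 0.0]
force: [-0.8, -0.8, 0.5]
opening: 71.1
time_s: 6.8
tool_pos: [573.0, 68.4, 227.5]
eef_rot: [0.002, 0.892, 0.451, 0.005]
force: [0.5, 0.1, -0.1]
opening: 86.8
t 6.8 tcp [573.   68.4 227.5] yaw 53.66 zdown -1.0 q7 -1.02 F [ 0.5  0.1 -0.1] open 86.8
travel cm [-26.89  20.95   5.73] roll -110.7
```

```bash
python3 -m jog '[{"travel":[-2.69,2.1,0],"roll":0},{"travel":[-2.69,2.1,0],"roll":0},{"travel":[-2.69,2.1,0],"roll":0},{"travel":[-2.69,2.1,0],"roll":0},{"travel":[-2.69,2.1,0],"roll":0},{"travel":[-2.69,2.1,0],"roll":0},{"travel":[-2.69,2.1,0],"roll":0},{"travel":[-2.69,2.1,0],"roll":0},{"travel":[-2.69,2.1,0],"roll":0},{"travel":[-2.69,2.1,0],"roll":0}]'
python3 -m jog '[{"travel":[0,0,0],"roll":-8},{"travel":[0,0,0],"roll":-8},{"travel":[0,0,0],"roll":-8},{"travel":[0,0,0],"roll":-8},{"travel":[0,0,0],"roll":-8},{"travel":[0,0,0],"roll":-8},{"travel":[0,0,0],"roll":-8},{"travel":[0,0,0],"roll":-8},{"travel":[0,0,0],"roll":-8},{"travel":[0,0,0],"roll":-8}]'
python3 -m jog '[{"travel":[0,0,0],"roll":-8},{"travel":[0,0,0],"roll":-8},{"travel":[0,0,0],"roll":-8},{"travel":[0,0,0],"roll":-6.7},{"travel":[0,0,0],"roll":0},{"travel":[0,0,0],"roll":0}]'
python3 - <<'E'
from h import *
need(583,-272.3,21,164.4)
c=cam('top'); s=cam('side')
D=np.array([569.8,67.6]); th=np.radians(-6.35)
for cc,n in((c,'t'),(s,'s')):
    q=proj(cc,[[*D,91]])[0]; im=cc['pixels']; u,v=map(int,q)
    R_=np.array([[i,j] for j in range(v-14,v+15) for i in range(u-16,u+17)])
    P=plane(cc,R_,91)[:,:2]-D; rr=np.hypot(*P.T); g=im[R_[:,1],R_[:,0]].min(1).astype(float)
    k=(rr<17); w=np.clip(g[k]-g[k].mean()-15,0,None); m=(P[k]*w[:,None]).sum(0)/w.sum()
    a=np.arctan2(m[1],m[0]); print(n,'val',(0.8-(a-th)).round(2),m.round(1))
t=c['pixels'][160:270,170:380,::-1]; b=s['pixels'][140:300,170:400,::-1]
a1=cv2.resize(t,(800,419),interpolation=cv2.INTER_CUBIC)[:, :420]; b1=cv2.resize(b,(602,419),interpolation=cv2.INTER_CUBIC)[:,:380]
cv2.imwrite('pics/dial2.png',np.hstack([a1,b1]))
E
```

```text
time_s: 7.8
tool_pos: [579.3, -275.1, 221.4]
eef_rot: [-0.0, 0.892, 0.451, -0.001]
force: [0.3, -0.0, 0.1]
opening: 86.9
time_s: 8.8
tool_pos: [579.4, -273.7, 221.3]
eef_rot: [-0.001, 0.391, 0.921, 0.0]
force: [-0.1, -0.5, 0.4]
opening: 87.1
time_s: 9.4
tool_pos: [579.5, -273.7, 221.7]
eef_rot: [-0.0, 0.137, 0.991, 0.0]
force: [-0.6, -1.1, 0.4]
opening: 87.1
t 9.4 tcp [ 579.5 -273.7  221.7] yaw 164.22 zdown -1.0 q7 1.3 F [-0.6 -1.1  0.4] open 87.1
travel cm [-0.31  0.22 20.07] roll -0.2
t val 1.28 [ 6.8 -4.5]
s val 1.17 [ 8.6 -4.5]
```

View pics/dial2.png

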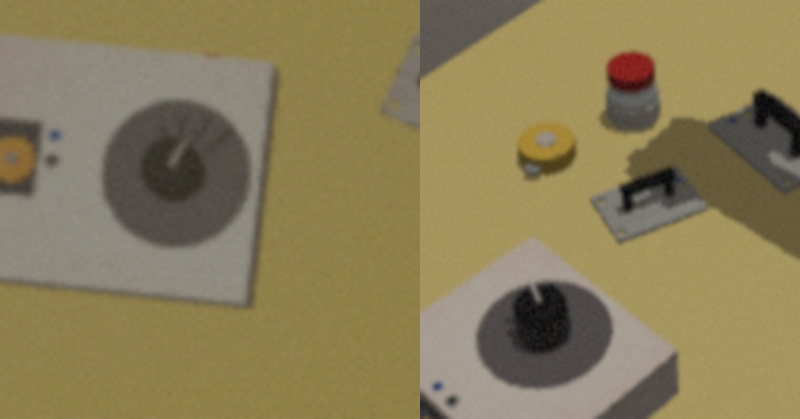

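The sleeve's line reads 1.17–1.28, so it sits in detent 4 (1.2), and the cover is still on the table. Next I'll grasp the cover's pull.

```bash
python3 -m jog '[{"travel":[-0.31,0.22,0],"roll":0},{"travel":[0,0,4],"roll":0},{"travel":[0,0,4],"roll":0},{"travel":[0,0,4],"roll":0},{"travel":[0,0,4],"roll":0},{"travel":[0,0,2],"roll":0},{"travel":[0,0,1.2],"roll":0},{"travel":[0,0,1],"roll":0},{"travel":[0,0,0],"roll":0}]'
python3 -c "
from h import *
need(583,-272.3,19.5,164.4)"
```

```text
time_s: 10.4
tool_pos: [583.4, -272.3, 20.1]
eef_rot: [-0.0, 0.136, 0.991, 0.0]
force: [-1.2, -0.4, 0.3]
opening: 87.3
t 10.4 tcp [ 583.4 -272.3   20.1] yaw 164.35 zdown -1.0 q7 1.15 F [-1.2 -0.4  0.3] open 87.3
travel cm [ 0.04 -0.01  0.06] roll -0.1
```

```bash
python3 -m jog '[{"travel":[0,0,0],"roll":0},{"travel":[0,0,0],"roll":0},{"travel":[0,0,0],"roll":0},{"travel":[0,0,0],"roll":0},{"travel":[0,0,0],"roll":0},{"travel":[0,0,0],"roll":0},{"travel":[0,0,0],"roll":0},{"travel":[0,0,0],"roll":0},{"travel":[0,0,0],"roll":0},{"travel":[0,0,0],"roll":0}]' 0
python3 -m jog '[{"travel":[0,0,-0.5],"roll":0},{"travel":[0,0,-1],"roll":0},{"travel":[0,0,-2],"roll":0},{"travel":[0,0,-3],"roll":0},{"travel":[0,0,-3],"roll":0},{"travel":[0,0,-3],"roll":0},{"travel":[0,0,-2.5],"roll":0},{"travel":[0,0,0],"roll":0},{"travel":[0,0,0],"roll":0}]'
python3 - <<'E'
from h import *
th=np.radians(-6.35);r=np.array([[np.cos(th),-np.sin(th)],[np.sin(th),np.cos(th)]])
t=np.array([578.7,149.1])+r@[0,55]; print(t)
need(t[0],t[1],170,83.65)
E
```

```text
time_s: 11.4
tool_pos: [583.5, -272.2, 20.5]
eef_rot: [0.0, 0.136, 0.991, 0.0]
force: [1.1, 1.4, -0.4]
opening: 14.9
time_s: 12.3
tool_pos: [583.0, -272.5, 170.6]
eef_rot: [-0.0, 0.136, 0.991, -0.0]
force: [-0.1, 0.3, -2.8]
opening: 13.4
[584.78309151 203.76256487]
t 12.3 tcp [ 583.  -272.5  170.6] yaw 164.35 zdown -1.0 q7 1.26 F [-0.1  0.3 -2.8] open 13.4
travel cm [1.268e+01 4.591e+01 3.000e-02] roll 80.7
```

```bash
python3 -m jog '[{"travel":[0.4,1.5,0],"roll":0},{"travel":[0.85,3.06,0],"roll":0},{"travel":[0.85,3.06,0],"roll":0},{"travel":[0.85,3.06,0],"roll":0},{"travel":[0.85,3.06,0],"roll":0},{"travel":[0.85,3.06,0],"roll":0},{"travel":[0.85,3.06,0],"roll":0},{"travel":[0.85,3.06,0],"roll":0},{"travel":[0.85,3.06,0],"roll":0},{"travel":[0.85,3.06,0],"roll":0}]'
python3 -m jog '[{"travel":[0.85,3.06,0],"roll":0},{"travel":[0.85,3.06,0],"roll":0},{"travel":[0.85,3.06,0],"roll":0},{"travel":[0.85,3.06,0],"roll":0},{"travel":[0.85,3.06,0],"roll":0},{"travel":[0.4,1.5,0],"roll":0},{"travel":[0,0,0],"roll":4},{"travel":[0,0,0],"roll":6},{"travel":[0,0,0],"roll":6},{"travel":[0,0,0],"roll":6}]'
python3 -m jog '[{"travel":[0,0,0],"roll":6},{"travel":[0,0,0],"roll":6},{"travel":[0,0,0],"roll":6},{"travel":[0,0,0],"roll":6},{"travel":[0,0,0],"roll":6},{"travel":[0,0,0],"roll":6},{"travel":[0,0,0],"roll":6},{"travel":[0,0,0],"roll":6},{"travel":[0,0,0],"roll":6},{"travel":[0,0,0],"roll":4.7}]'
python3 -m jog '[{"travel":[0,0,0],"roll":0},{"travel":[0,0,0],"roll":0},{"travel":[0,0,0],"roll":0}]'
python3 - <<'E'
from h import *
need(584.8,203.8,90,83.65)
for n in('top','side'): cam(n)
t=load('top')['pixels'][140:260,80:250,::-1]; b=load('side')['pixels'][180:380,60:280,::-1]
cv2.imwrite('pics/over.png',np.hstack([cv2.resize(t,(425,300),interpolation=cv2.INTER_CUBIC),cv2.resize(b,(330,300),interpolation=cv2.INTER_CUBIC)]))
E
```

```text
time_s: 13.3
tool_pos: [582.4, 31.3, 168.9]
eef_rot: [-0.002, 0.135, 0.991, -0.0]
force: [-0.6, -0.0, -2.5]
opening: 13.5
time_s: 14.3
tool_pos: [583.7, 202.6, 169.2]
eef_rot: [-0.001, 0.325, 0.946, -0.001]
force: [-0.8, 0.1, -1.2]
opening: 13.8
time_s: 15.3
tool_pos: [583.7, 202.6, 169.3]
eef_rot: [-0.0, 0.746, 0.665, -0.001]
force: [0.2, 0.7, -3.2]
opening: 13.4
time_s: 15.6
tool_pos: [584.4, 203.0, 170.1]
eef_rot: [-0.0, 0.745, 0.667, -0.0]
force: [0.3, -0.1, -2.0]
opening: 14.1
t 15.6 tcp [584.4 203.  170.1] yaw 83.72 zdown -1.0 q7 -0.76 F [ 0.3 -0.1 -2. ] open 14.1
travel cm [0.09 0.04 8.01] roll 0.1
```

View pics/over.png

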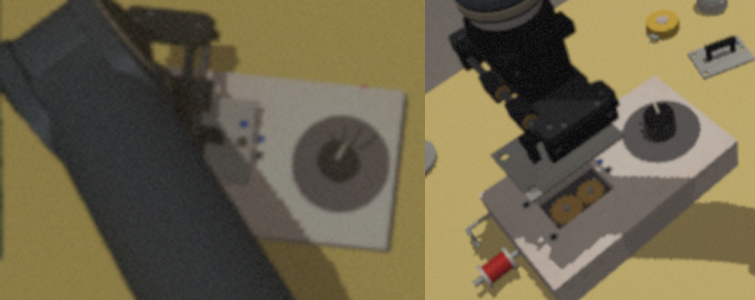

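The cover is held level. Its blue dot is at the sleeve end, top view crop (243,125), next to the deck's blue dot (260,139). Next I'll lower it to 15 mm clearance.

```bash
python3 -m jog '[{"travel":[0.08,0.04,1],"roll":0},{"travel":[0,0,1.5],"roll":0},{"travel":[0,0,1.5],"roll":0},{"travel":[0,0,1.5],"roll":0},{"travel":[0,0,1],"roll":0},{"travel":[0,0,0.8],"roll":0},{"travel":[0,0,0.5],"roll":0},{"travel":[0,0,0],"roll":0},{"travel":[0,0,0],"roll":0},{"travel":[0,0,0],"roll":0}]'
python3 - <<'E'
from h import *
need(584.8,203.8,91,83.65)
for n in('top','side'): cam(n)
t=load('top')['pixels'][160:240,110:220,::-1]; b=load('side')['pixels'][230:360,80:240,::-1]
cv2.imwrite('pics/over2.png',np.hstack([cv2.resize(t,(398,400-111),interpolation=cv2.INTER_CUBIC),cv2.resize(b,(356,289),interpolation=cv2.INTER_CUBIC)]))
save('s3.png',load('side'),(90,240,220,350),6)
E
```

```text
time_s: 16.7
tool_pos: [585.7, 204.2, 93.2]
eef_rot: [0.0, 0.745, 0.667, 0.001]
force: [1.0, 0.0, -2.8]
opening: 13.7
t 16.7 tcp [585.7 204.2  93.2] yaw 83.66 zdown -1.0 q7 -0.81 F [ 1.   0.  -2.8] open 13.7
travel cm [-0.05 -0.08  0.22] roll 0.0
```

View pics/over2.png

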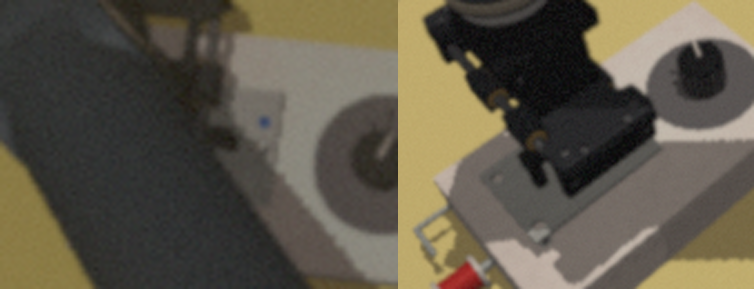

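View pics/s3.png

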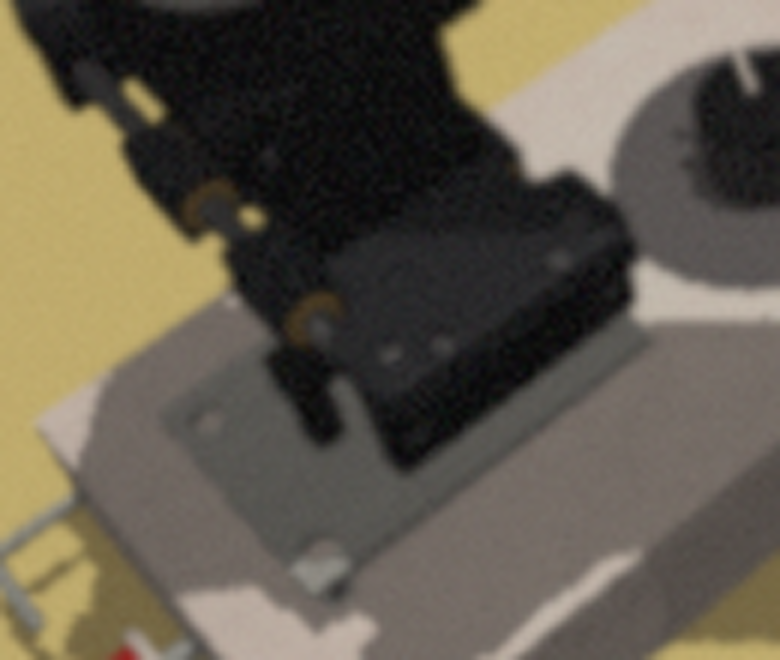

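```bash
python3 - <<'E'
from h import *
s=load('side');c=load('top')
f=lambda x,y:(90+(x+.5)/6-.5,240+(y+.5)/6-.5)
zt=77.5
h=plane(s,[f(208,420),f(325,552)],zt)[:,:2]
print('holes',h.round(1).tolist(),'sep',np.linalg.norm(h[0]-h[1]).round(1),'side threads [621.4,250.3],[561.6,257.2]')
cor=plane(s,[f(163,416),f(650,338)],zt)[:,:2]; print('corners',cor.round(1))
T=np.array([585.5,204.1]);a=np.radians(83.66);r=np.array([[np.cos(a),-np.sin(a)],[np.sin(a),np.cos(a)]])
for n,p in(('h0',(50,-30)),('h1',(50,30)),('c+-',(60,-42)),('c-+',(-60,42)),('c++',(60,42))): 
    w=r@p+T; q=proj(s,[[*w,zt]])[0]; print(n,w.round(1),((q-[90,240]+.5)*6).round(0))
# blue dot in cover frame from the first image vs now
d0=plane(c,[(112+(650+.5)/2.85-.5,160+(65+.5)/2.85-.5)],5)[0,:2]
a0=np.radians(164.4); r0=np.array([[np.cos(a0),-np.sin(a0)],[np.sin(a0),np.cos(a0)]]); dl=r0.T@(d0-[583,-272.4])
im=c['pixels'][160:240,110:220].astype(int); b=np.clip(im[...,2]-im[...,0]-12,0,None); b[:,:60]=0
yy,xx=np.mgrid[160:240,110:220]; uv=((b*xx).sum()/b.sum(),(b*yy).sum()/b.sum())
d1=plane(c,[uv],zt)[0,:2]; print('dot cover',dl.round(1),'px',uv,'dot now',d1.round(1),'pred',(r@dl+T).round(1), 'deck dot?',b.sum())
E
```

```text
holes [[620.1, 250.1], [558.4, 256.4]] sep 62.0 side threads [621.4,250.3],[561.6,257.2]
corners [[631.9 257.6]
 [536.9 149.4]]
h0 [620.8 250.5] [206. 420.]
h1 [561.2 257.1] [317. 549.]
c+- [633.9 259.1] [155. 416.]
c-+ [537.1 149.1] [651. 338.]
c++ [550.4 268.4] [310. 599.]
dot cover [-50.4 -18.1] px (np.float64(182.6), np.float64(193.45333333333335)) dot now [597.3 151.3] pred [598. 152.] deck dot? 75
```

The predicted and measured positions agree within about 1 mm on hole 0, the -+ corner and the blue dot. Hole 1 is off 3 mm, but its bright patch is seen obliquely through the plate. I'll lower 2.5 mm, settle, and check once more.

```bash
python3 -m jog '[{"travel":[0,0,0.1],"roll":0},{"travel":[0,0,0.1],"roll":0},{"travel":[0,0,0.05],"roll":0},{"travel":[0,0,0],"roll":0},{"travel":[0,0,0],"roll":0},{"travel":[0,0,0],"roll":0},{"travel":[0,0,0],"roll":0},{"travel":[0,0,0],"roll":0},{"travel":[0,0,0],"roll":0},{"travel":[0,0,0],"roll":0}]'
python3 - <<'E'
from h import *
need(584.8,203.8,90.5,83.65)
c=cam('top');s=cam('side')
D=np.array([569.8,67.6]); th=np.radians(-6.35)
for cc,n in((c,'t'),(s,'s')):
    q=proj(cc,[[*D,91]])[0]; im=cc['pixels']; u,v=map(int,q)
    R_=np.array([[i,j] for j in range(v-14,v+15) for i in range(u-16,u+17)])
    P=plane(cc,R_,91)[:,:2]-D; g=im[R_[:,1],R_[:,0]].min(1).astype(float)
    k=np.hypot(*P.T)<17; w=np.clip(g[k]-g[k].mean()-15,0,None); m=(P[k]*w[:,None]).sum(0)/w.sum()
    print(n,'dial',(0.8-(np.arctan2(m[1],m[0])-th)).round(2))
im=c['pixels'].astype(int); b=np.clip(im[...,2]-im[...,0]-12,0,None)[160:240,170:220]
yy,xx=np.mgrid[160:240,170:220]; uv=((b*xx).sum()/b.sum(),(b*yy).sum()/b.sum()); print('dot',plane(c,[uv],75)[0].round(1))
# plate top height/tilt: side depth on visible plate, near both ends
f=lambda x,y:(90+x/6,240+y/6)
P=depth(s,[f(x,y) for x,y in((230,470),(260,500),(300,480),(200,450),(480,440),(540,400),(590,375),(440,468))]); print(P.round(1).tolist())
E
```

```text
time_s: 17.8
tool_pos: [585.2, 204.0, 90.1]
eef_rot: [0.0, 0.745, 0.667, -0.0]
force: [-0.4, -0.4, -1.9]
opening: 13.7
t 17.8 tcp [585.2 204.   90.1] yaw 83.66 zdown -1.0 q7 -0.81 F [-0.4 -0.4 -1.9] open 13.7
travel cm [-0.02 -0.04 -0.04] roll 0.0
t dial 1.28
s dial 1.17
dot [596.6 150.5  75. ]
[[602.4, 255.9, 74.0], [587.5, 256.7, 74.1], [582.2, 245.7, 76.0], [613.5, 257.6, 75.9], [552.2, 203.8, 73.8], [546.7, 184.4, 76.3], [542.0, 168.8, 75.0], [554.6, 217.2, 73.3]]
```

```bash
python3 -c "
from bench import workorder; print(workorder.finish_job())"
```

```text
the job is handed in; nothing more can be done
None
```

I set the tension sleeve to 4 and let go of it, then moved the cover over the service opening and handed the job in still holding it there. The robot clock read about 18 s of the 58 s allowed. The hand-in gives no verdict, so what follows rests on my own checks.

- **Sleeve:** it started at 2 and I turned it 46° clockwise. The white line now reads 1.28 rad in the top view and 1.17 rad in the side view. The two views differ by 0.1 rad, but both are inside 1.08–1.32 and nearest to 4 (1.2).
- **Cover choice:** the plate I took measures 120 x 84 mm. The two look-alikes measure about 91 x 63 mm.
- **Cover height and grip:** the top of the plate reads 73–76 mm across its visible area, so it is level with its underside about 15 mm above the deck. It is gripped at 13.7 mm, with a load of roughly 2–3 N.
- **Hole alignment:**
  - The gripper pose is within 0.5 mm and 0.1° of the target, and the blue dots are at the same end.
  - The cover's blue dot is 1–2 mm from where it should be.
  - Hole 0 measured about 1.3 mm from its threaded hole.
  - Hole 1 measured about 3 mm off in the side view. I put that down to seeing it obliquely through the plate.
  - The gripper hid hole 2, so I could not check it directly.
- **Other items:** I did not remeasure the jar, spool, tape measure and scissors. Every path stayed clear of them.

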